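Unlock the key box: clear the can, dial the padlock open and hold it up

TASK

The key box on the bench is shut by a combination padlock through its hasp, and an oil can stands in the way on the box, in front of the shackle. Lift the can by its handle and stand it upright on the bench beside the box, then turn the dial clockwise until its pointer meets the index rib and the shackle clicks out, and pull the shackle fully open. Finally take the padlock off the box and finish while holding it in the gripper, level, dial upward, still open and at least 12 cm above where it lay; do not tip the can or push the other things on the bench about.

Things in the scene. Friction and masses are not known exactly. Their poses are not given: they have to be found in the camera images.
- key_box: flat grey steel box fixed on the bench, 230 x 128 mm, lid 40 mm above the bench. Origin: on the bench, straight below the middle of the padlock in its seat; x points away from the shackle, y to the left of it, z up. The box reaches from x = -174 to +56 mm and y = -64 to +64 mm. The bench beside its left side (+y) is clear for 15 cm
- seat (a point): centre of the padlock's seat on the box, 14 mm above the lid, 40 mm wide in y, narrower than the padlock; axes as the box's. Low end walls and four corner posts (at x = +-24 to +-33 mm) stand 8 mm above the seat round the padlock with 1 mm play
- hasp_eye (a point): centre of the hole of the hasp eye, an upright steel plate 4 mm thick (x) and 24 mm wide (y), top 80 mm above the bench, just in front of the padlock; the left leg (+y) of the shackle goes through it
- can_stand (a point): top centre of the round black rubber pad on the lid, 80 mm across and 4 mm thick, on which the can stands at the start
- can_handle (a point): middle of the handle bar of the oil can: a bare metal can, 64 mm across, with a black cap (top 89 mm up) and a dark strap handle over it. The bar is round, 10 mm thick, runs 48 mm along this point's y axis, its middle 112 mm above the can's underside; the handle's two legs go down at y = +-30 mm. The can weighs 0.2 to 0.45 kg
- can_base (a point): centre of the underside of the oil can; z points up through the can
- padlock_middle (a point): centre of the padlock's bare steel body, 64 (x) x 56 (y) x 28 mm (z), lying on its back, dial upward, 68 mm above the bench; the shackle sticks out on its -x side. Axes at the start as the box's. About 0.4 kg in all. Its sides (56 mm apart, y) are free for fingers between x = -22 and +22 mm, down to the lid
- dial_grip (a point): on the dial's axis, half-way up its grip: a flat bar 36 mm long (along this point's x), 11 mm wide (y) and 14.5 mm high that rises from the round dial (47 mm across); the bar's foot is 7 mm below this point, its top 7.5 mm above. A white line on the bar's -x end is the pointer
- dial (a joint): angle of the dial, rad, counter-clockwise from above, 0 where the pointer meets the small dark index rib on the body, on the shackle side. Starts between 0.6 and 1.35. It turns with clicks (17 to a turn, about 0.1 to 0.2 N m); at 0 (within about 0.1) the shackle springs out about 4 mm by itself with a clear click and then blocks the dial
- shackle_bar (a point): middle of the cross bar of the U-shaped steel shackle that lies level: round bar 8 mm thick, the cross bar runs along this point's y; the legs are 43 mm apart (35 mm clear between them), and 34 mm clear lie between the cross bar and the hasp eye. It stands 28 mm above the lid and is pulled along -x of the padlock
- shackle (a joint): how far the shackle stands out, m: 0 to 0.0015 locked (springy), about 0.004 to 0.005 after the click, 0.018 fully open, at a stop. Pulling takes up to about 5 N and it stays where it is left; past 0.015 the short leg is out of the hasp eye and the padlock can be lifted straight up
- padlock: the padlock with its dial and shackle; origin at the centre of the underside of its body, 14 mm below padlock_middle
- oil_can: the oil can; origin at the centre of its underside, as can_base
- bush: bystander: brass-coloured ring 26 mm across, 12 mm high, lying on the bench to the right of the box
- clevis: bystander: grey forked clevis 39 x 92 x 16 mm lying on the bench to the right of the box
- hex_key: bystander: L-shaped key 44 x 116 x 7 mm lying on the bench behind the box
- white_marker: bystander: white marker pen with black cap, 130 mm long, lying on the bench far right
Not all that is in view belongs to the job. Leave any pink, turquoise or yellow look-alike of the padlock alone.

How it is judged (in metres and radians):
On the way, in this order (a step that is already met when the one before it is completed fails the run):
1. the can stands upright on the bench beside the box, let go, the padlock still locked (height (world z) of can_base below 0.012 m and angle between can_base's own z axis and vertical below 0.12 rad and contact force between oil_can and the fingers below 0.2 N and contact force between oil_can and key_box below 0.2 N and linear speed of oil_can below 0.03 m/s and value of joint shackle below 0.0025 m), for 0.2 s.
2. the dial is on the index and the shackle has clicked out (value of joint dial between -0.15 and 0.15 rad and value of joint shackle above 0.003 m), for 0.1 s.
3. the shackle is pulled open, the padlock still in its seat (value of joint shackle above 0.0155 m and height (world z) of padlock_middle below 0.085 m), for 0.1 s.
At the end, for the whole second after the job is handed in: Fingers hold the padlock (over 2 N), still, off box and can, its middle over 18 cm above the bench, level within 20 degrees, dial up, shackle at least 14.5 mm out; the can stands upright (within 7 degrees) on the bench, touching neither box nor fingers (height (world z) of can_base below 0.012 m and angle between can_base's own z axis and vertical below 0.12 rad and contact force between oil_can and the fingers below 0.2 N and contact force between each of oil_can, padlock and key_box below 0.2 N and height (world z) of padlock_middle above 0.18 m and angle between padlock_middle's own z axis and vertical below 0.35 rad and value of joint shackle above 0.0145 m and contact force between padlock and the fingers above 2 N and contact force between padlock and oil_can below 0.2 N and linear speed of padlock below 0.05 m/s); the arm keeps its last pose, push and grip.
It fails at once if the can is tipped over (more than 30 degrees) (angle between can_base's own z axis and vertical above 0.52 rad).
It fails at once if a bystander is pushed more than 3 cm (distance of any of bush, clevis, hex_key, white_marker from where it was at the start of the episode above 0.03 m).
It also fails if it takes over 64 s, if anything falls off the work surface, if the arm or the gripper's body presses on something with over 40 N, if the wrist force passes 120 N, or if a joint passes its speed limit or range.

ROBOT

A 6-joint arm with a two-finger parallel gripper is mounted at the origin on a cart in front of the work surface, level with it; the furniture and walls round the work are solid. World frame = base frame: x ahead of the robot, y to its left, z up, the work surface at z = 0. Lengths are in mm, angles in rad, forces in N, time in s.
With the tool pointing down it reaches from about 275 to 750 mm from the base axis. Payload 10.2 kg.
Tool frame: the origin (TCP) lies at the very end of the fingers, on their centre line; the grasp point (between the pads) lies 19 mm behind it; z points along the fingers, y is the line along which they close (so a half turn about z gives the same grasp; the last joint's range is limited). The gripper opens to 85 mm and grips with 20 to 120 N. Pads are 22 mm wide; open, the fingers measure 114 mm over their backs; the gripper's body (76 mm by 85 mm) begins 54 mm behind the grasp point. The pads swing forward as they close: fully open they stand 13 mm farther back than shut.
Start: joints at [0.904, 0.313, 1.498, -0, 1.331, -0.223], TCP at [225.435, 474.142, 231.294] pointing down, gripper open.
Joint ranges: [-2.94, 2.94], [-0.97, 2.17], [0.19, 2.56], [-1.23, 4.37], [0.02, 3.11], [-2.88, 2.88]. Speed limits (rad/s): [2.39, 2.39, 3.01, 3.14, 3.14, 3.14].

INTERFACE

Orientations are given as a unit quaternion [w, x, y, z].
In Python, from rig import ctrl, optics gives the robot as it stands. The module is installed in compiled form; this text tells all that it offers.
- The arm moves only by the shell command python3 -m handwheel 'ROWS' [FORCE]. ROWS is JSON, a list that holds one entry, the list of rows, each a list of 5 numbers: the gripper command: -1 is fully open, 1 is shut, values between are in proportion, then the shift along the world's x, y, z in units of 50 mm (1.0 is 50 mm), then the turn about the world's z in units of 8 degrees (1.0 is 8 degrees). In form: [[[gripper, tx, ty, tz, twist], ...]]. A call has 1 to 10 rows; each row shifts and turns the commanded pose from where the row before left it; what a row does not reach is not made up. A row lasts 1/10 s, in which the tool goes at most 50 mm and 8.59 degrees, less where a joint would pass 70% of its speed; a pose out of reach is approached as far as the arm can. A call is refused whole if a number of a shift passes 1 or a number of a turn 1, either way. A call with a gripper value outside its range is refused whole. The fingers move at their own pace and stop on an object; FORCE is the grip in N (left out, the last holds). Time passes only in rows, so rows that do not move let the fingers close. It gives the time, the measured TCP pose, the force, the opening and the grip force at its end, in the units of the state.
- ctrl.sense(): the state, without advancing time (a new reading comes with each control period).
- optics.capture(name): name is "scene" or "top" or "wrist"; returns a dict with "img" (480x640x3 uint8, blue, green, red), "K" (3x3 intrinsics, pixels), "R" (3x3) and "t" (3): a world point X has camera coordinates R X + t. Camera axes: x right, y down, z forward; pixel columns grow to the right and rows downward; lengths in mm; the calibration is good to about 2 mm. A picture is of the moment at which its call begins. There is no depth.
- ctrl.finish_job(): hands the job in; it is judged then, once.
The state is a dict: "time_s": time; "joints": joint angles; "dq": joint speeds; "tau": joint torques, N m; "eef_pos": TCP position; "ee_rot": TCP orientation; "force": force on the tool from outside, world axes, zero at the start; "wrist_torque": the same for the moment, N m; "grip_width": opening from 0.0 (shut) to 1.0 (fully open); "grip_force": force on a finger pad.
Only numpy, scipy, OpenCV 4.12 (cv2) and the standard library are available. Lean on these libraries where they do the work, as an engineer would, in place of code of your own. Each camera call takes 0.05 s, during which the arm holds its last target. There are 200 camera calls.

## Working session

There is one attempt and no reset: what is moved stays moved. The work goes in short steps, Python scripts to look and compute and a shell command to move; the robot and the scene stay as the last step left them, time stands still between calls to the robot, and variables do not carry over. Pictures are saved under pics/ and viewed, at most 14 in all, crops included, and the job is handed in when it is done.

```bash
mkdir -p pics; cat > h.py <<'E'
import numpy as np, cv2
from rig import ctrl, optics
def ray(c,u,v,z):
    d=c["R"].T@np.linalg.inv(c["K"])@np.array([u,v,1.]); o=-c["R"].T@np.array(c["t"]).ravel()
    return o+d*(z-o[2])/d[2]
def proj(c,X):
    p=c["K"]@(c["R"]@np.array(X,float)+np.array(c["t"]).ravel()); return p[:2]/p[2]
E
python3 - <<'E'
from h import *
import pickle
for n in("scene","top"):
    c=optics.capture(n); pickle.dump(c,open(n+'.pkl','wb')); cv2.imwrite(f"pics/{n}0.png",c["img"])
    print(n,-c["R"].T@np.array(c["t"]).ravel())
print(ctrl.sense())
E
```

```text
scene [  42.99747967 -527.23746528  758.64901732]
top [ 274.47688875  -17.70048879 1598.9172537 ]
{'time_s': 0.1, 'joints': array([ 9.03627652e-01,  3.13453827e-01,  1.49834856e+00, -8.97539937e-06,
        1.33098572e+00, -2.23410660e-01]), 'dq': array([ 4.56026721e-04, -8.76250518e-05, -7.92251810e-04, -2.36255430e-03,
        1.00153337e-03, -1.55064568e-03]), 'tau': array([ 2.03864431e-03, -4.12905121e+01, -2.60143876e+01, -1.64634002e-04,
        3.03731336e-03, -4.51874212e-05]), 'eef_pos': array([225.27998634, 473.96482842, 230.76643136]), 'ee_rot': array([-2.53518338e-04,  2.20061874e-01,  9.75485733e-01, -5.41316262e-04]), 'force': array([-0.6805882 ,  0.2263237 , -0.44028427]), 'wrist_torque': array([-0.00970141,  0.00376523,  0.0951386 ]), 'grip_force': 0.0, 'grip_width': 0.9969921663361627}
```

View pics/top0.png

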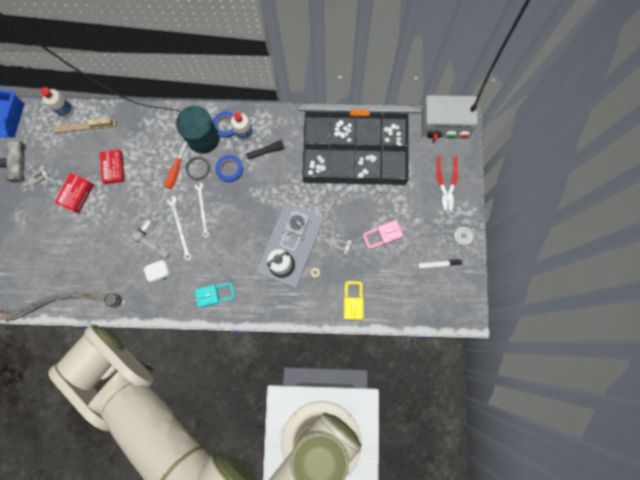

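View pics/scene0.png

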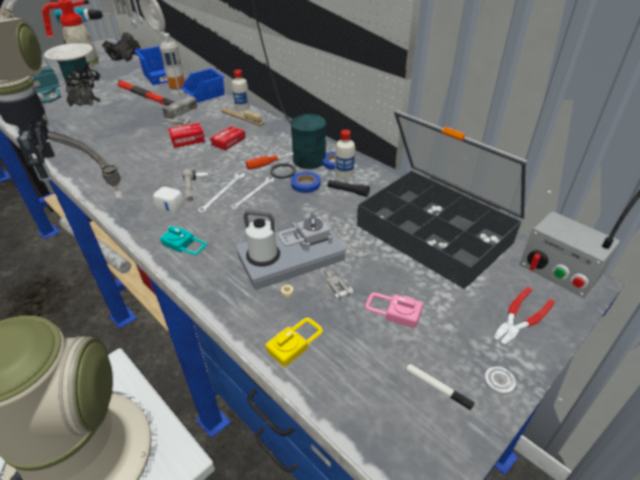

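The top view shows the box, with corners at about (288,204), (323,214), (296,286) and (258,273). The can is at (281,262) and the padlock dial at (297,222), with the shackle toward the robot. I'll zoom in to measure.

```bash
python3 - <<'E'
from h import *
import pickle
t=pickle.load(open('top.pkl','rb'));s=pickle.load(open('scene.pkl','rb'))
a=cv2.resize(t["img"][195:295,245:335],None,fx=4.4,fy=4.4,interpolation=cv2.INTER_CUBIC)
b=cv2.resize(s["img"][200:290,230:350],None,fx=3.3,fy=3.3,interpolation=cv2.INTER_CUBIC)
im=np.zeros((440,800,3),np.uint8); im[:a.shape[0],:a.shape[1]]=a; im[:b.shape[0],400:400+b.shape[1]]=b[:,:400]
cv2.imwrite("pics/c0.png",im)
for u,v in[(288,204),(323,214),(296,286),(258,273)]: print(ray(t,u,v,40))
E
```

```text
[680.52328112 120.43649017  40.        ]
[652.31833834  14.50531332  40.        ]
[434.90988562  86.8888288   40.        ]
[469.89863141 199.74902065  40.        ]
```

View pics/c0.png

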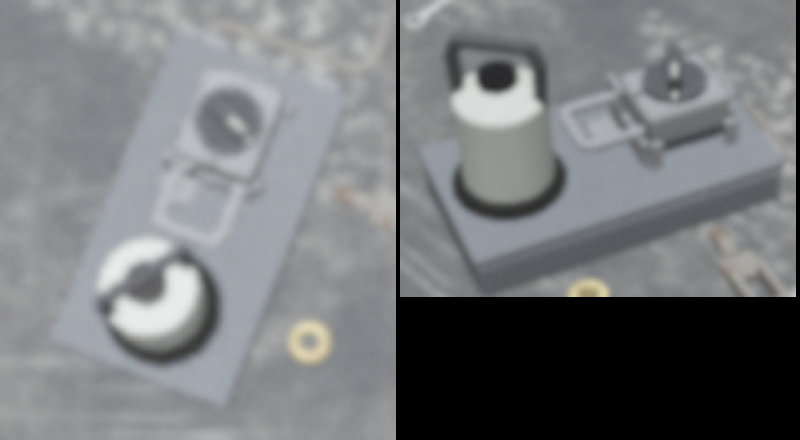

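The zoomed crop shows the box corners, the handle bar ends at crop (107,303) and (183,257), and the dial centre at (228,122). I'll fit the poses.

```bash
python3 - <<'E'
from h import *
import pickle
t=pickle.load(open('top.pkl','rb'))
f=lambda u,v:(245+(u+.5)/4.4-.5,195+(v+.5)/4.4-.5)
P=np.array([ray(t,*f(u,v),40)[:2] for u,v in[(175,30),(343,93),(222,405),(52,345)]])
M=np.array([[56,64],[56,-64],[-174,-64],[-174,64.]])
mp,mm=P.mean(0),M.mean(0)
A=(M-mm);B=(P-mp)
th=np.arctan2((A[:,0]*B[:,1]-A[:,1]*B[:,0]).sum(),(A*B).sum())
R=np.array([[np.cos(th),-np.sin(th)],[np.sin(th),np.cos(th)]])
o=mp-R@mm
print("box",o,th,np.degrees(th)); print("resid",P-(A@R.T+mp))
print("dial",ray(t,*f(228,122),90))
h=[ray(t,*f(*q),156) for q in[(107,303),(183,257)]]
m=(h[0]+h[1])/2;d=h[0]-h[1];print("handle",m,np.linalg.norm(d),np.degrees(np.arctan2(d[1],d[0])),"in box",R.T@(m[:2]-o))
print("place", o+R@np.array([-100,140]))
q=ctrl.sense()["ee_rot"]
from scipy.spatial.transform import Rotation as Ro
Y=Ro.from_quat([*q[1:],q[0]]).as_matrix()[:,1];print("tool y deg",np.degrees(np.arctan2(Y[1],Y[0])))
E
```

```text
box [615.31761677  91.35690649] -0.326663018863776 -18.716412303896764
resid [[-0.67986796 -2.36378861]
 [-0.90215679  2.86753975]
 [ 2.93227336  2.95354049]
 [-1.35024861 -3.45729163]]
dial [613.53872473  89.38695584  90.        ]
handle [497.22425543 132.23543272 156.        ] 54.78703555274358 123.25952511911434 in box [-124.96567287    0.82249821]
place [565.52957945 256.04191291]
tool y deg 64.57466965376851
```

```bash
python3 -m handwheel '[[[-1,0.54,-0.68,0.1,-0.39],[-1,0.54,-0.68,0.1,-0.39],[-1,0.54,-0.68,0.1,-0.39],[-1,0.54,-0.68,0,-0.39],[-1,0.54,-0.68,0,-0.39],[-1,0.54,-0.68,0,-0.39],[-1,0.54,-0.68,0,-0.39],[-1,0.54,-0.68,0,-0.39],[-1,0.54,-0.68,0,-0.39],[-1,0.54,-0.68,0,-0.39]]]' 40
python3 - <<'E'
from h import *
import pickle
c=optics.capture("wrist"); pickle.dump(c,open('w1.pkl','wb')); cv2.imwrite("pics/w1.png",c["img"])
s=ctrl.sense();print(s["eef_pos"],s["ee_rot"],s["joints"],-c["R"].T@np.array(c["t"]).ravel())
E
```

```text
time_s: 1.1
eef_pos: [496.2, 132.5, 246.1]
ee_rot: [-0.0, 0.475, 0.88, -0.0]
force: [0.2, -0.1, 1.0]
grip_width: 1.0
grip_force: 0.0
[499.33937974 128.06882921 245.59216742] [ 7.38220289e-04  4.78307674e-01  8.78191685e-01 -7.66818080e-04] [ 0.02455039  0.28142958  1.50208915 -0.00211411  1.3575619  -0.54834518] [458.04038669 191.95587654 390.68510826]
```

View pics/w1.png

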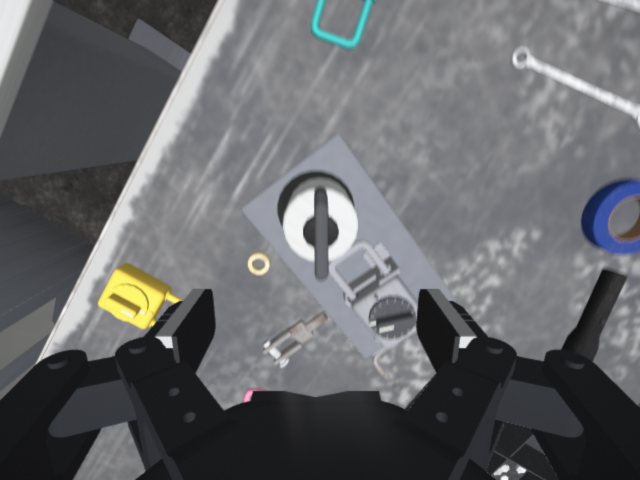

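The wrist view shows the handle bar from (320,190) to (321,272), nearly upright in the image and centred between the fingers. The dial is at (392,317) and the box corners at (338,136) and (245,209).

```bash
python3 - <<'E'
from h import *
import pickle
c=pickle.load(open('w1.pkl','rb'))
h=[ray(c,*q,156) for q in[(320,190),(321,274)]];m=(h[0]+h[1])/2;d=h[0]-h[1]
print(m,np.linalg.norm(d),np.degrees(np.arctan2(d[1],d[0])))
print("dial",ray(c,392,317,84), "corners",ray(c,338,136,40),ray(c,245,209,40))
from scipy.spatial.transform import Rotation as Ro
s=ctrl.sense();q=s["ee_rot"];Y=Ro.from_quat([*q[1:],q[0]]).as_matrix()[:,1];print(s["eef_pos"],"tool y deg",np.degrees(np.arctan2(Y[1],Y[0])))
# can base: pad ellipse
print("pad", ray(c,317,207,44), "tcp px",proj(c,[*s["eef_pos"][:2],156]))
E
```

```text
[498.81234251 136.2235036  156.        ] 62.47424660324975 124.16109025175619
dial [619.62228705  85.62126219  84.        ] corners [478.06744696 201.67288354  40.        ] [438.19194088  87.60191628  40.        ]
[499.33937974 128.06882921 245.59216742] tool y deg 32.850063893245576
pad [499.50060395 131.39941479  44.        ] tcp px [314.87716576 242.96177454]
```

```bash
python3 -m handwheel '[[[-1,0.06,0.02,0,0.14],[-1,0,0,-0.3,0],[-1,0,0,-0.4,0],[-1,0,0,-0.4,0],[-1,0,0,-0.4,0],[-1,0,0,-0.3,0],[-1,0,0,-0.2,0],[-1,0,0,-0.1,0],[-1,0,0,0,0],[-1,0,0,0,0]]]'
```

```text
time_s: 2.15
eef_pos: [498.7, 135.3, 141.9]
ee_rot: [0.0, 0.465, 0.885, 0.0]
force: [0.9, 0.2, -0.6]
grip_width: 1.005
grip_force: 0.0
```

```bash
python3 -m handwheel '[[[1,0,0,0,0],[1,0,0,0,0],[1,0,0,0,0],[1,0,0,0,0],[1,0,0,0,0],[1,0,0,0,0],[1,0,0,0,0],[1,0,0,0,0]]]' 50
python3 -m handwheel '[[[1,0,0,0.1,0],[1,0,0,0.2,0],[1,0,0,0.3,0],[1,0,0,0.3,0],[1,0,0,0.1,0],[1,0,0,0,0]]]'
```

```text
time_s: 2.95
eef_pos: [498.6, 135.2, 141.4]
ee_rot: [0.0, 0.466, 0.885, 0.0]
force: [-0.2, 0.5, 3.0]
grip_width: 0.095
grip_force: 48.7
time_s: 3.55
eef_pos: [498.6, 135.1, 191.9]
ee_rot: [0.0, 0.466, 0.885, 0.0]
force: [0.1, 0.4, -4.8]
grip_width: 0.091
grip_force: 48.9
```

```bash
python3 -m handwheel '[[[1,0.08,0.17,0,0],[1,0.16,0.34,0,0],[1,0.2,0.42,0,0],[1,0.2,0.42,0,0],[1,0.2,0.42,0,0],[1,0.2,0.42,0,0],[1,0.1,0.22,0,0],[1,0.04,0.1,0,0],[1,0,0,0,0],[1,0,0,0,0]]]'
python3 -m handwheel '[[[1,0,0,-0.2,0],[1,0,0,-0.35,0],[1,0,0,-0.35,0],[1,0,0,-0.3,0],[1,0,0,-0.25,0],[1,0,0,-0.2,0],[1,0,0,-0.1,0],[1,0,0,-0.06,0],[1,0,0,0,0],[1,0,0,0,0]]]'
```

```text
time_s: 4.55
eef_pos: [557.2, 260.3, 190.9]
ee_rot: [-0.0, 0.466, 0.885, -0.0]
force: [-0.3, -0.0, -3.4]
grip_width: 0.094
grip_force: 48.9
time_s: 5.55
eef_pos: [557.7, 260.7, 101.3]
ee_rot: [0.0, 0.466, 0.885, 0.0]
force: [0.3, 0.5, -4.2]
grip_width: 0.095
grip_force: 48.8
```

```bash
python3 - <<'E'
from h import *
s=ctrl.sense();print(s["eef_pos"],s["force"],s["grip_force"])
c=optics.capture("scene"); cv2.imwrite("pics/s1.png",cv2.resize(c["img"][140:320,180:420],None,fx=3,fy=3,interpolation=cv2.INTER_CUBIC))
E
```

```text
[557.69519611 260.73286515 101.3258845 ] [ 0.32151172  0.52056761 -4.1998252 ] 48.838879466056824
```

View pics/s1.png

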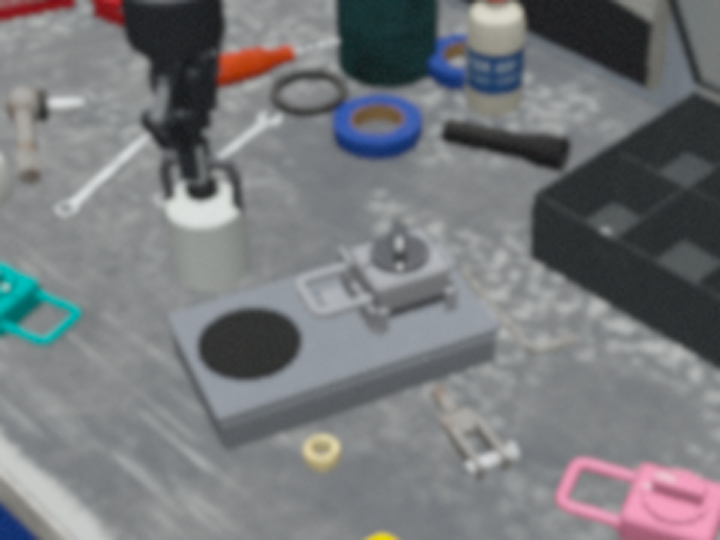

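The can hangs upright at about (207,235) in the crop, clear of the box, with about 3 mm left to go down.

```bash
python3 -m handwheel '[[[1,0,0,-0.03,0],[1,0,0,-0.03,0],[1,0,0,-0.02,0],[1,0,0,0,0],[1,0,0,0,0]]]'
```

```text
time_s: 6.1
eef_pos: [557.9, 260.9, 97.5]
ee_rot: [0.001, 0.466, 0.885, 0.001]
force: [0.5, 0.9, 2.7]
grip_width: 0.091
grip_force: 49.6
```

```bash
python3 -m handwheel '[[[0.6,0,0,0,0],[0.3,0,0,0,0],[-0.3,0,0,0,0],[-1,0,0,0,0],[-1,0,0,0,0],[-1,0,0,0,0],[-1,0,0,0,0]]]'
python3 -m handwheel '[[[-1,0,0,0.2,0],[-1,0,0,0.4,0],[-1,0,0,0.5,0],[-1,0,0,0.5,0],[-1,0,0,0.5,0],[-1,0,0,0.4,0],[-1,0,0,0.4,0],[-1,0,0,0.2,0]]]'
```

```text
time_s: 6.8
eef_pos: [557.4, 260.7, 96.8]
ee_rot: [0.0, 0.466, 0.885, -0.0]
force: [0.5, -0.3, -0.4]
grip_width: 1.003
grip_force: 0.0
time_s: 7.6
eef_pos: [557.8, 260.8, 254.4]
ee_rot: [0.001, 0.466, 0.885, 0.001]
force: [-0.2, 0.2, -0.8]
grip_width: 1.003
grip_force: 0.0
```

```bash
python3 -m handwheel '[[[-1,0.16,-0.47,-0.1,1],[-1,0.16,-0.47,-0.1,1],[-1,0.16,-0.47,-0.1,1],[-1,0.16,-0.47,-0.1,1],[-1,0.16,-0.47,0,1],[-1,0.16,-0.47,0,1],[-1,0.16,-0.47,0,1],[-1,0,-0.1,0,1],[-1,0,0,0,1],[-1,0,0,0,1]]]'
python3 -m handwheel '[[[0,0,0,0,0],[0,0,0,0,0],[0,0,0,0,0]]]'
python3 - <<'E'
from h import *
import pickle
c=optics.capture("wrist"); pickle.dump(c,open('w2.pkl','wb')); cv2.imwrite("pics/w2.png",c["img"])
E
```

```text
time_s: 8.6
eef_pos: [613.4, 90.8, 231.7]
ee_rot: [-0.0, -0.215, 0.977, 0.0]
force: [-0.3, 0.1, 0.3]
grip_width: 1.004
grip_force: 0.0
time_s: 8.9
eef_pos: [613.4, 91.2, 231.8]
ee_rot: [-0.0, -0.211, 0.978, 0.0]
force: [-0.3, 0.7, 0.5]
grip_width: 0.518
grip_force: 0.0
```

View pics/w2.png

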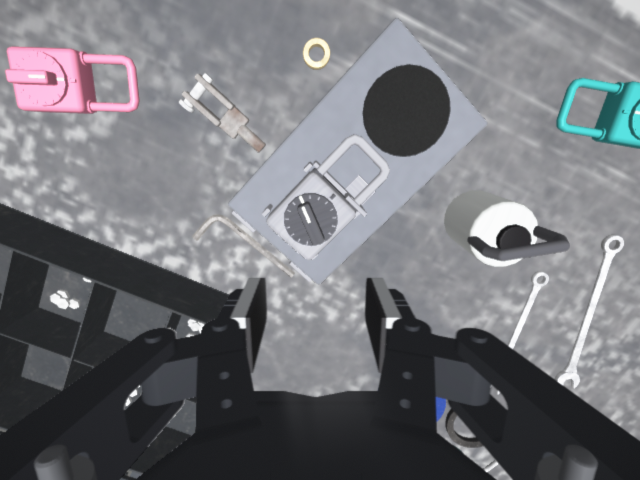

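The wrist view shows the dial at about (310,219), with the bar running from (302,200) (white pointer) to (319,238). The box corners are at (397,18), (488,122), (232,204) and (320,283). I'll zoom for finer pixels.

```bash
python3 - <<'E'
from h import *
import pickle
c=pickle.load(open('w2.pkl','rb'))
cv2.imwrite("pics/w2c.png",cv2.resize(c["img"][125:285,225:405],None,fx=3.7,fy=3.7,interpolation=cv2.INTER_CUBIC))
P=np.array([ray(c,u,v,40)[:2] for u,v in[(320,283),(232,204),(397,18),(488,122)]])
M=np.array([[56,64],[56,-64],[-174,-64],[-174,64.]])
mp,mm=P.mean(0),M.mean(0);A=(M-mm);B=(P-mp)
th=np.arctan2((A[:,0]*B[:,1]-A[:,1]*B[:,0]).sum(),(A*B).sum())
R=np.array([[np.cos(th),-np.sin(th)],[np.sin(th),np.cos(th)]]);o=mp-R@mm
print("box",o,np.degrees(th)); print("resid",P-(A@R.T+mp))
print("px origin z84",proj(c,[*o,84]),proj(c,[*o,100]))
s=ctrl.sense();print(s["eef_pos"],"camera",-c["R"].T@np.array(c["t"]).ravel())
E
```

```text
box [615.88208919  89.84094578] -19.162003547499538
resid [[-2.13295091 -1.71046948]
 [-1.87658685  3.41257535]
 [ 2.70321556  0.5631423 ]
 [ 1.30632219 -2.26524817]]
px origin z84 [312.84897562 218.21258138] [312.7042582  222.79411315]
[613.384699    91.19594414 231.76622328] camera [549.51337084  62.34924433 376.35792796]
```

View pics/w2c.png

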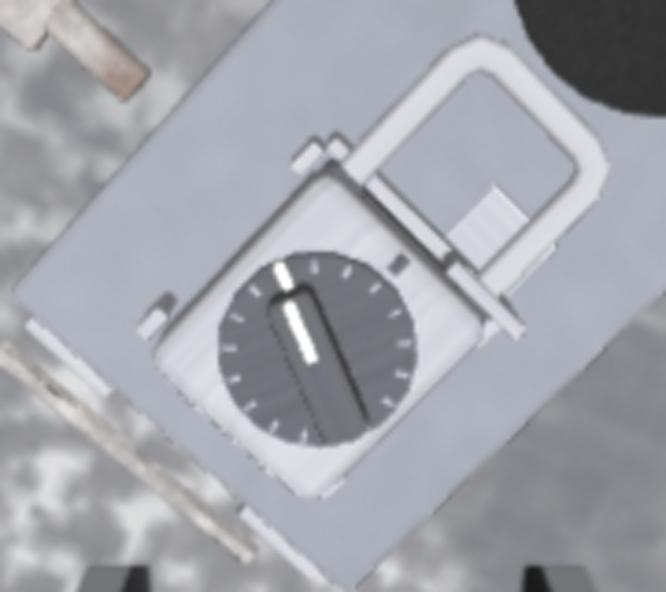

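```bash
python3 - <<'E'
from h import *
import pickle
c=pickle.load(open('w2.pkl','rb'))
g=lambda u,v,z:ray(c,225+(u+.5)/3.7-.5,125+(v+.5)/3.7-.5,z)
D=lambda a,b:np.degrees(np.arctan2(b[1]-a[1],b[0]-a[0]))
print("disc",g(317,348,84),g(317,348,86))
for a,b in[((368,420),(315,290)),((312,360),(288,303)),((320,440),(270,310))]: print("bar dir",D(g(*a,99),g(*b,99)))
print("disc tick",D(g(317,348,84),g(283,275,84)))
print("index dir",D(g(317,348,84),g(400,264,82)))
cr=[g(483,53,68),g(590,165,68)];print("crossbar corners",cr,D(*cr),"mid",(cr[0]+cr[1])/2)
print("legs dir",D(g(480,275,68),g(590,170,68)), D(g(360,165,68),g(465,55,68)))
q=ctrl.sense()["ee_rot"]
from scipy.spatial.transform import Rotation as Ro
Y=Ro.from_quat([*q[1:],q[0]]).as_matrix()[:,1];print("tool y deg",np.degrees(np.arctan2(Y[1],Y[0])),ctrl.sense()["joints"])
E
```

```text
disc [617.19588     87.98631228  84.        ] [616.73286872  87.81093091  86.        ]
bar dir -133.98204593113624
bar dir -133.68451125607123
bar dir -135.698931874797
disc tick -131.47060711671168
index dir 159.7659395010896
crossbar corners [array([539.73375235,  95.73372638,  68.        ]), array([552.44197993, 130.67225812,  68.        ])] 70.01210390939157 mid [546.08786614 113.20299225  68.        ]
legs dir 159.29602292366295 160.53403133746394
tool y deg 114.37345687935638 [-4.10559203e-02  5.27289476e-01  1.18204642e+00 -1.93992804e-05
  1.43238316e+00 -2.03724664e+00]
```

```bash
python3 -m handwheel '[[[0.4,0.06,-0.06,-0.2,0.9],[0.4,0,0,-0.4,0.9],[0.4,0,0,-0.5,0.9],[0.4,0,0,-0.5,0],[0.4,0,0,-0.5,0],[0.4,0,0,-0.4,0],[0.4,0,0,-0.16,0],[0.4,0,0,-0.08,0],[0.4,0,0,0,0],[0.4,0,0,0,0]]]' 30
python3 - <<'E'
from h import *
c=optics.capture("wrist"); cv2.imwrite("pics/w3.png",c["img"][60:,:])
print(ctrl.sense()["eef_pos"])
E
```

```text
time_s: 9.95
eef_pos: [617.0, 88.1, 95.9]
ee_rot: [0.001, -0.391, 0.92, -0.0]
force: [0.1, 0.2, 0.7]
grip_width: 0.294
grip_force: 0.0
[616.91044579  88.12630699  95.84233222]
```

View pics/w3.png

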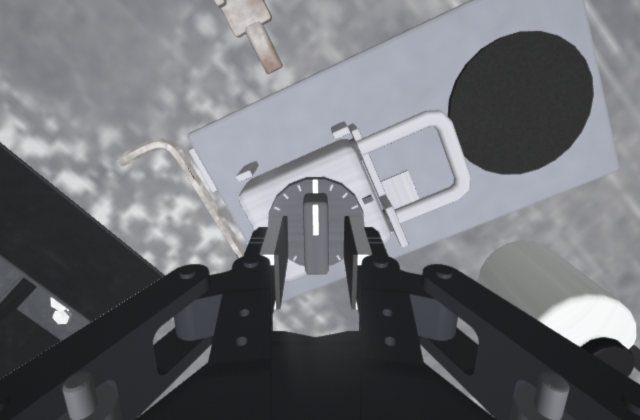

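The bar stands upright in the image, centred between the fingers. I'll go down a little and close.

```bash
python3 -m handwheel '[[[0.4,0,0,-0.06,0],[0.4,0,0,-0.06,0],[1,0,0,0,0],[1,0,0,0,0],[1,0,0,0,0],[1,0,0,0,0],[1,0,0,0,0]]]' 35
```

```text
time_s: 10.7
eef_pos: [616.3, 88.1, 88.6]
ee_rot: [-0.0, -0.391, 0.92, 0.0]
force: [0.3, 0.1, -2.3]
grip_width: 0.118
grip_force: 37.2
```

```bash
python3 -m handwheel '[[[1,0,0,0,-0.8],[1,0,0,0,-0.9],[1,0,0,0,-0.9],[1,0,0,0,-0.9],[1,0,0,0,-0.9],[1,0,0,0,-0.9],[1,0,0,0,-0.9],[1,0,0,0,-0.9],[1,0,0,0,-0.7],[1,0,0,0,0]]]'
python3 -m handwheel '[[[1,0,0,0,-0.25],[1,0,0,0,-0.2],[1,0,0,0,0],[1,0,0,0,0]]]'
python3 - <<'E'
from h import *
s=ctrl.sense();print(s["wrist_torque"],s["force"],s["ee_rot"])
c=optics.capture("wrist"); cv2.imwrite("pics/w4.png",cv2.resize(c["img"][80:320,200:500],None,fx=2.3,fy=2.3))
E
```

```text
time_s: 11.7
eef_pos: [616.3, 88.2, 88.6]
ee_rot: [-0.0, 0.142, 0.99, -0.0]
force: [0.3, -0.5, -3.7]
grip_width: 0.118
grip_force: 37.1
time_s: 12.1
eef_pos: [616.4, 88.2, 88.7]
ee_rot: [-0.0, 0.172, 0.985, 0.0]
force: [0.5, -1.1, -3.4]
grip_width: 0.114
grip_force: 37.1
[-0.03854024 -0.01560344  0.02058974] [ 0.49137574 -1.11702026 -3.38066209] [-1.01270419e-04  1.72123018e-01  9.85075457e-01  1.77036530e-05]
```

View pics/w4.png

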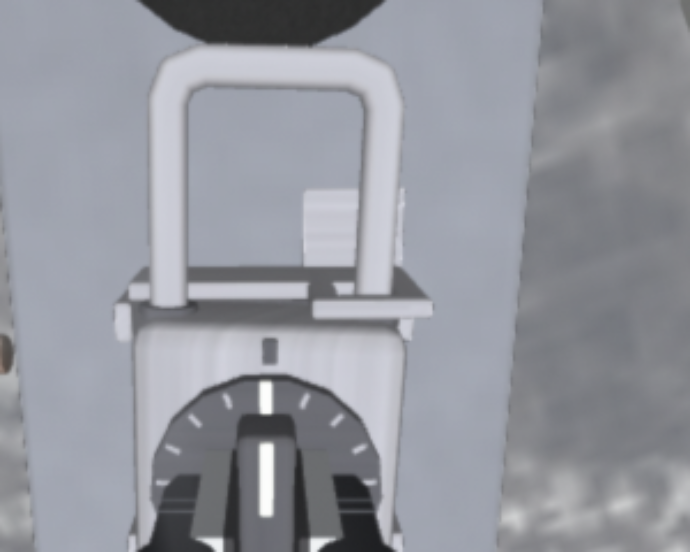

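The pointer meets the index. I'll check whether the cross bar has moved out, from the picture.

```bash
python3 - <<'E'
from h import *
import pickle
c0=pickle.load(open('w2.pkl','rb')); c=optics.capture("wrist"); pickle.dump(c,open('w4.pkl','wb'))
g=lambda u,v,z:ray(c,200+(u+.5)/2.3-.5,80+(v+.5)/2.3-.5,z)
g0=lambda u,v,z:ray(c0,225+(u+.5)/3.7-.5,125+(v+.5)/3.7-.5,z)
th=np.radians(-19.8);ex=np.array([np.cos(th),np.sin(th)])
print("now bar inner/outer edge->index",[ex@(g(272,r,68)-g(269,351,82))[:2] for r in(90,46)])
print("before",[ex@(p-g0(400,264,82))[:2] for p in((g0(478,72,68)+g0(573,172,68))/2,(g0(495,40,68)+g0(603,150,68))/2)])
print("bar mid now",g(275,67,68))
E
```

```text
now bar inner/outer edge->index [np.float64(-50.12790179904944), np.float64(-58.340655206655214)]
before [np.float64(-43.73115733292768), np.float64(-51.92696914581363)]
bar mid now [541.07454934 117.65602771  68.        ]
```

The bar has come out by several mm, so the lock has clicked. Next I release the dial, rise, turn −90° and go over the shackle bar.

```bash
python3 -m handwheel '[[[0.3,0,0,0,0],[0.3,0,0,0,0],[0.3,0,0,0,0],[0.3,0,0,0.3,0],[0.3,0,0,0.4,0],[0.3,0,0,0.4,-0.25],[0.3,0,0,0.3,-1],[0.3,-0.3,0.1,0,-1],[0.3,-0.3,0.1,0,-1],[0.3,-0.3,0.12,0,-1]]]'
python3 -m handwheel '[[[0.3,-0.3,0.11,0,-1],[0.3,-0.3,0.11,0,-1],[0.3,0,0,0,-1],[0.3,0,0,0,-1],[0.3,0,0,0,-1],[0.3,0,0,0,-1],[0.3,0,0,0,-1],[0.3,0,0,0,0],[0.3,0,0,0,0]]]'
python3 - <<'E'
from h import *
import pickle
c=optics.capture("wrist"); pickle.dump(c,open('w5.pkl','wb')); cv2.imwrite("pics/w5.png",c["img"])
E
```

```text
time_s: 13.2
eef_pos: [571.0, 104.2, 159.1]
ee_rot: [0.0, 0.456, 0.89, 0.0]
force: [0.0, -0.3, 0.4]
grip_width: 0.348
grip_force: 0.0
time_s: 14.1
eef_pos: [541.5, 115.1, 159.0]
ee_rot: [0.0, 0.818, 0.576, 0.0]
force: [0.0, 0.3, 0.6]
grip_width: 0.351
grip_force: 0.0
```

View pics/w5.png

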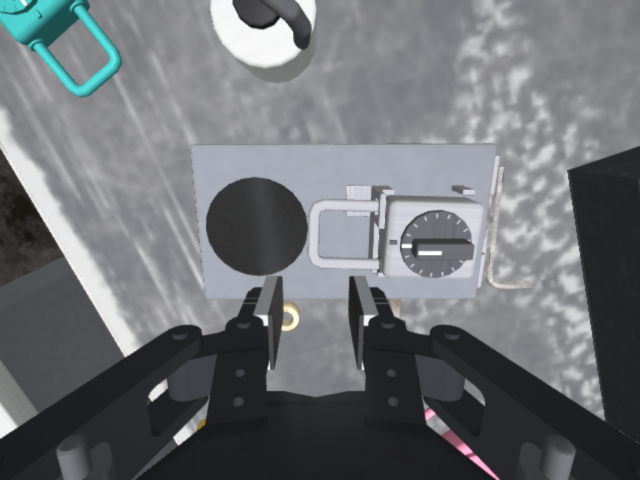

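The wrist view shows the shackle bar at (314,234), centred between the fingers. The can stands at (262,30) and the dial is still on the index. Going down onto the bar.

```bash
python3 - <<'E'
from h import *
import pickle
c=pickle.load(open('w5.pkl','rb')); print(ray(c,314,234,68),ray(c,319,234,68))
E
python3 -m handwheel '[[[0.3,0,0,-0.3,0],[0.3,0,0,-0.4,0],[0.3,0,0,-0.4,0],[0.3,0,0,-0.4,0],[0.3,0,0,-0.3,0],[0.3,0,0,-0.2,0],[0.3,0,0,-0.1,0],[0.3,0,0,0,0],[0.3,0,0,0,0]]]' 40
```

```text
[541.59024163 116.73215564  68.        ] [544.96805609 115.52515628  68.        ]
time_s: 15.05
eef_pos: [541.8, 115.2, 54.4]
ee_rot: [0.0, 0.819, 0.574, 0.0]
force: [0.3, 0.5, 0.8]
grip_width: 0.349
grip_force: 0.0
```

```bash
python3 -m handwheel '[[[1,0,0,0,0],[1,0,0,0,0],[1,0,0,0,0],[1,0,0,0,0],[1,0,0,0,0]]]'
python3 -m handwheel '[[[1,-0.04,0.015,0,0],[1,-0.06,0.02,0,0],[1,-0.06,0.02,0,0],[1,-0.06,0.02,0,0],[1,-0.04,0.015,0,0],[1,0,0,0,0],[1,0,0,0,0]]]'
```

```text
time_s: 15.55
eef_pos: [541.3, 115.1, 54.0]
ee_rot: [-0.0, 0.819, 0.574, -0.0]
force: [-3.3, -1.2, 3.1]
grip_width: 0.074
grip_force: 39.1
time_s: 16.25
eef_pos: [528.3, 119.7, 53.8]
ee_rot: [-0.0, 0.819, 0.574, -0.0]
force: [0.9, -1.1, 1.8]
grip_width: 0.074
grip_force: 39.1
```

```bash
python3 -m handwheel '[[[1,-0.04,0.014,0,0],[1,-0.02,0.007,0,0],[1,0,0,0,0],[1,0,0,0,0]]]'
```

```text
time_s: 16.65
eef_pos: [526.8, 120.1, 54.2]
ee_rot: [0.001, 0.819, 0.574, 0.001]
force: [7.1, -4.7, 0.0]
grip_width: 0.075
grip_force: 39.0
```

At the stop (about 8.5 N). Releasing and going over the padlock.

```bash
python3 -m handwheel '[[[0.3,0,0,0,0],[0.3,0,0,0,0],[0.3,0,0,0,0],[0.3,0,0,0.3,0],[0.3,0,0,0.5,0],[0.3,0,0,0.5,0],[0.3,0,0,0.5,0.25],[-1,0,0,0.4,1],[-1,0.3,-0.1,0.2,1],[-1,0.3,-0.1,0,1]]]'
python3 -m handwheel '[[[-1,0.3,-0.1,0,1],[-1,0.3,-0.1,0,1],[-1,0.3,-0.12,0,1],[-1,0.3,-0.12,0,1],[-1,0,0,0,1],[-1,0,0,0,1],[-1,0,0,0,1],[-1,0,0,0,1],[-1,0,0,0,0],[-1,0,0,0,0]]]'
python3 - <<'E'
from h import *
import pickle
c=optics.capture("wrist"); pickle.dump(c,open('w6.pkl','wb')); cv2.imwrite("pics/w6.png",c["img"])
E
```

```text
time_s: 17.65
eef_pos: [556.1, 111.0, 175.5]
ee_rot: [0.001, 0.666, 0.746, 0.001]
force: [0.7, -0.1, 0.1]
grip_width: 0.842
grip_force: 0.0
time_s: 18.65
eef_pos: [615.2, 88.9, 173.6]
ee_rot: [-0.0, 0.175, 0.985, 0.0]
force: [-0.5, -0.7, 0.4]
grip_width: 1.002
grip_force: 0.0
```

View pics/w6.png

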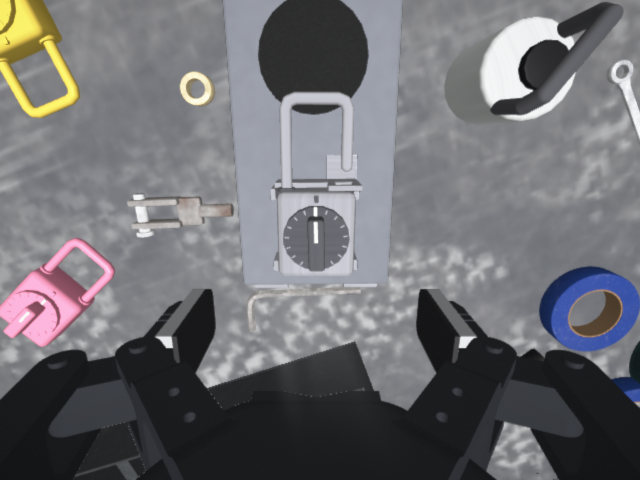

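The picture shows the shackle fully out, with its free leg clear of the hasp at (347,165). The padlock at (316,232) is centred and aligned. Descending.

```bash
python3 -m handwheel '[[[-1,0.02,-0.01,-0.3,0],[-1,0,0,-0.5,0],[-1,0,0,-0.5,0],[-1,0,0,-0.5,0],[-1,0,0,-0.3,0],[-1,0,0,-0.2,0],[-1,0,0,-0.12,0],[-1,0,0,-0.06,0],[-1,0,0,0,0],[-1,0,0,0,0]]]' 70
python3 -m handwheel '[[[1,0,0,0,0],[1,0,0,0,0],[1,0,0,0,0],[1,0,0,0,0],[1,0,0,0,0],[1,0,0,0,0],[1,0,0,0,0]]]'
```

```text
time_s: 19.7
eef_pos: [616.8, 88.2, 50.5]
ee_rot: [0.001, 0.173, 0.985, 0.0]
force: [1.2, -1.2, -0.2]
grip_width: 1.0
grip_force: 0.0
time_s: 20.4
eef_pos: [616.9, 88.2, 50.6]
ee_rot: [0.001, 0.173, 0.985, 0.0]
force: [-0.4, 1.3, 6.2]
grip_width: 0.643
grip_force: 75.9
```

```bash
python3 -m handwheel '[[[1,0,0,0.1,0],[1,0,0,0.2,0],[1,0,0,0.2,0],[1,0,0,0.2,0],[1,0,0,0.3,0],[1,0,0,0.4,0],[1,0,0,0.5,0],[1,0,0,0.5,0],[1,0,0,0.4,0],[1,0,0,0.2,0]]]'
python3 -m handwheel '[[[1,0,0,0.1,0],[1,0,0,0,0],[1,0,0,0,0],[1,0,0,0,0]]]'
python3 - <<'E'
from h import *
import pickle
a=optics.capture("wrist")["img"]; b=optics.capture("scene")["img"]
cv2.imwrite("pics/e.png",np.hstack([cv2.resize(a,(400,300)),cv2.resize(b[140:320,180:420],(400,300))]))
E
```

```text
time_s: 21.4
eef_pos: [616.6, 88.3, 202.2]
ee_rot: [0.001, 0.173, 0.985, 0.0]
force: [0.5, 0.3, -4.0]
grip_width: 0.644
grip_force: 75.8
time_s: 21.8
eef_pos: [616.1, 88.2, 203.7]
ee_rot: [-0.001, 0.173, 0.985, -0.0]
force: [-0.1, 0.5, -4.1]
grip_width: 0.646
grip_force: 75.8
```

View pics/e.png

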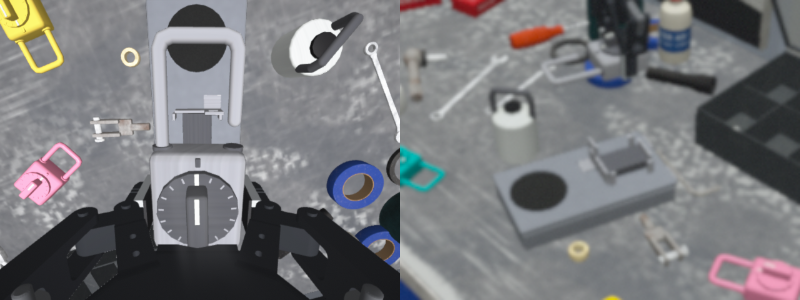

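The padlock is held level and open, with its middle about 220 mm above the bench. The can stands on the bench clear of the box, so I'm handing in.

```bash
python3 -c "
from rig import ctrl
print(ctrl.finish_job())"
```

```text
the job is handed in; nothing more can be done
None
```

I handed the job in with the padlock held open, level and dial up, its middle about 22 cm above the bench, and the can upright on the bench beside the box; the hand-in call gave no verdict.

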